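Press a vial cap home, then hold the sprung slide out at its mark

ROBOT

A 6-joint arm with a two-finger parallel gripper is mounted at the origin on a cart in front of the work surface, level with it; the furniture and walls round the work are solid. World frame = base frame: x ahead of the robot, y to its left, z up, the work surface at z = 0. Lengths are in m, angles in rad, forces in N, time in s.
With the tool pointing down it reaches from about 0.25 to 0.775 m from the base axis. Payload 4 kg.
Tool frame: the origin (TCP) lies between the finger pads, 19 mm behind the fingertips; this is the grasp point; z points along the fingers, y is the line along which they close (so a half turn about z gives the same grasp; the last joint's range is limited). The gripper opens to 94 mm and grips with 3 to 60 N. Pads are 16 mm wide; open, the fingers measure 119 mm over their backs; the gripper's body (75 mm by 177 mm) begins 78 mm behind the grasp point.
Start: joints at [1.215, 0.087, 1.371, -0, 1.684, -0.103], TCP at [0.138, 0.533, 0.224] pointing down, gripper open.
Joint ranges: [-3.1, 3.1], [-0.76, 2.03], [0.27, 2.55], [-1.08, 4.22], [0.17, 2.65], [-2.57, 2.57]. Speed limits (rad/s): [2.79, 2.79, 3.14, 3.14, 3.14, 3.14].

INTERFACE

Orientations are given as [roll, pitch, yaw] about the fixed x, y, z axes, in that order (R = Rz(yaw) Ry(pitch) Rx(roll)).
In Python, from bench import sensors, eyes, job gives the robot as it stands.
- The arm moves only by the tool arm_command, never from a script. Its argument "series" is a list of rows, each a list of 7 numbers: the opening, from 0 (shut) to 1 (fully open), then the shift along the tool's x, y, z in cm, then the turn, a rotation vector about the tool's x, y, z in rad. In form: [[fingers, dx, dy, dz, wx, wy, wz], ...]. A call has 1 to 20 rows; each row shifts and turns the commanded pose from where the row before left it, along the tool's axes as they then stand; what a row does not reach is not made up. A row lasts 1/10 s, in which the tool goes at most 50 mm and 8.59 degrees, less where a joint would pass 70% of its speed; a pose out of reach is approached as far as the arm can. A call with a gripper value outside its range is refused whole. The fingers move at their own pace and stop on an object; the grip force is fixed at half the most. Time passes only in rows, so rows that do not move let the fingers close. It gives the time, the measured TCP pose, the force and the opening at its end, in the units of the state.
- sensors.get_obs(): the state, without advancing time (a new reading comes with each control period).
- eyes.snapshot(name): name is "side" or "top" or "wrist"; returns the picture (420x560x3 uint8, blue, green, red); there is no depth.
- eyes.get_calibration(name): a dict with "mtx" (3x3 intrinsics, pixels), "k1" (the pictures are not rectified: a ray, as slopes to the right and down, at radius r is drawn at 1 + k1 r^2 times it, then the intrinsics apply), "R" (3x3) and "t" (3): a world point X has camera coordinates R X + t. Camera axes: x right, y down, z forward; pixel columns grow to the right and rows downward; lengths in m; the calibration is good to about 2 mm. A picture is of the moment at which its call begins: read the wrist's pose just before it. get_calibration takes no time and is no camera call; for the wrist camera it gives the pose at the moment of the call.
- job.close_job(): hands the job in, once; it reports no verdict.
The state is a dict: "time": time; "joint_positions": joint angles; "qvel": joint speeds; "joint_torque": joint torques, N m; "tool_pos": TCP position; "ee_rot": TCP orientation; "wrist_force": force on the tool from outside, world axes, zero at the start; "wrist_torque": the same for the moment, N m; "width": finger opening in m.
Only numpy, scipy, OpenCV 4.12 (cv2) and the standard library are available. Lean on these libraries where they do the work, as an engineer would, in place of code of your own. Each camera call takes 0.05 s, during which the arm holds its last target. There are 200 camera calls.

TASK

Press the cap onto the vial in the bench press: pull the black-knobbed lever all the way down against its spring, hold it down for a moment, then bring it back up slowly under control, never letting it fly up. With the lever fully up, draw the vial slide out by its blue post until the black line on the slide stands level with the red pointer on the rail, and hold it there against its spring so that the vial can be taken: finish while still holding the post. Keep the vial upright in its nest, do not shift the red pointer, and leave the beaker, the timer and the bottle where they are.

Things in the scene. Friction and masses are not known exactly. Their poses are not given: they have to be found in the camera images.
- press: Snap-cap press, fixed to the worktop: grey base plate (x -98 to +75 mm, 105 wide, 12 high), white column at the back with a white head 52 mm wide over the vial (x -30 to +75 mm, 105 to 145 mm up). Origin: on the worktop below the vial's axis with the slide home. x points from the front to the back, z up; the slide comes out along -x. Place and yaw change each time.
- lever_pivot (a point): The lever's hinge axis, parallel to the press's y axis, 35 mm behind the origin (press x = +35 mm) and 150 mm above the worktop, at the top of the white head.
- lever_knob (a point): Centre of the black barrel knob (32 mm diameter, 36 mm long along y) at the end of the lever, a 12 mm steel rod in the plane y = 0; 140 mm from the pivot. At rest the rod rises 65 degrees above level towards the front (knob at press x = -24 mm, 277 mm up); fully down 19 degrees (x = -97 mm, 196 mm up). Held by its flat ends (fingers closing along y) it can pivot in the grip.
- lever (a joint): Lever angle in rad: 0 fully up (rest), 0.8 fully down at the stop; all the way down means above 0.7. A spring returns it: about 3 N at the knob at rest, 6 N at the stop. Let go of, it flies up; bringing it back should take two seconds or so.
- tray (a joint): Travel of the vial slide in m: 0 home, grows as it is drawn out along the press's -x, stop at 0.08 (beyond every mark). A spring draws it back home: 3 N at home, 80 N/m more as it comes out.
- pull_post: Blue upright post on the slide's front end, to pull it by: 18 mm diameter, 52 mm tall, its top 8 mm a 22 mm cap. Origin at the centre of its foot on the slide, 26 mm above the worktop, at press x = -125 mm when home, y = 0; moves with the slide and can turn about its own axis. Grip it from above, TCP 25 to 40 mm above its foot.
- tray_line (a point): Left (+y) end of the black line (4 mm wide, straight across the white top of the slide, in front of the nest); moves with the slide; at press x = -37 mm, y = +30 mm when home.
- mark_line (a point): Tip of the thin red pointer that reaches over the slide's left edge from the red clip (12 x 16 x 10 mm) on the left rail; at press y = +30 mm. The slide is at the mark when black line and pointer have the same press x. The clip is set elsewhere along the rail each time.
- mark (a joint): Setting of the red pointer in m, 0.025 to 0.050: the slide travel (joint tray) at which line and pointer meet. Stiff; must stay as it is.
- vial: Small vial with red cap, 25 mm diameter, 51 mm tall, standing loose in the nest; origin at the centre of its underside, z up.
- nest (a point): Centre of the floor of the round grey nest (29 mm bore, 18 mm deep) on the slide; moves with the slide; 26 mm above the worktop.
- beaker: Empty clear beaker, 70 mm wide, 76 mm tall, near the press on its right (-y); origin at the centre of its underside. Leave it alone.
- clock: Round timer, white with blue top, 65 mm diameter, 30 mm tall, left of the press towards its front; origin at the centre of its underside. Leave it alone.
- bottle: Amber bottle with black cap, 42 mm diameter, 97 mm tall, left of the press towards its back; origin at the centre of its underside. Leave it alone.

How it is judged:
By the outcome, as a careful person would: the job done as asked, in the order asked, and still so for the second after the job is handed in, while the arm keeps its last pose, push and grip.
It also fails if it takes over 64 s, if anything falls off the work surface, if the arm or the gripper's body presses on something with over 40 N, if the wrist force passes 120 N, or if a joint passes its speed limit or range.

## Working session

There is one attempt and no reset: what is moved stays moved. The work goes in short steps, Python scripts to look and compute and a tool call to move; the robot and the scene stay as the last step left them, time stands still between calls to the robot, and variables do not carry over. Pictures are saved under pics/ and viewed, on a budget of 10 in all, crops included, one or two more only if the job needs it, and the job is handed in when it is done.

Besides the shell and the picture viewer there is one more tool, called after "Emit:" by a JSON object that holds its "fn" and its "kwargs", one argument or row to a line. arm_command: Moves the arm, as the interface text tells. Its arguments: {"type":"object","properties":{"series":{"type":"array","items":{"type":"array","items":{"type":"number"}}}},"required":["series"]}

```bash
mkdir -p pics; ls; python3 - <<'E'
from bench import sensors, eyes
import cv2,numpy as np
np.set_printoptions(precision=4,suppress=True)
o=sensors.get_obs(); print({k:np.round(v,3) for k,v in o.items()})
ims=[]
for n in("side","top","wrist"):
    c=eyes.get_calibration(n); im=eyes.snapshot(n); cv2.imwrite(f"pics/{n}0.png",im); ims.append(im)
    print(n,c)
E
```

```text
pics
{'time': np.float64(0.0), 'joint_positions': array([ 1.215,  0.088,  1.372, -0.   ,  1.684, -0.103]), 'qvel': array([-0.   ,  0.   ,  0.001,  0.001, -0.   , -0.001]), 'joint_torque': array([ -0.   , -34.017, -30.243,   0.072,   0.033,  -0.   ]), 'tool_pos': array([0.137, 0.532, 0.223]), 'ee_rot': array([-3.139, -0.   ,  2.889]), 'wrist_force': array([-0.573, -0.021, -0.381]), 'wrist_torque': array([-0.01 , -0.006, -0.01 ]), 'width': np.float64(0.094)}
side {'mtx': array([[542.1813,   0.    , 291.5491],
       [  0.    , 542.1813, 207.167 ],
       [  0.    ,   0.    ,   1.    ]]), 'k1': -0.11274473770722054, 'R': array([[ 0.8443, -0.5358, -0.0079],
       [-0.2107, -0.3184, -0.9242],
       [ 0.4927,  0.782 , -0.3817]]), 't': array([-0.4809,  0.2984,  0.8508])}
top {'mtx': array([[415.3095,   0.    , 285.152 ],
       [  0.    , 415.3095, 212.9881],
       [  0.    ,   0.    ,   1.    ]]), 'k1': 0.024468726942727188, 'R': array([[-0.0222, -0.9997,  0.0051],
       [-0.9845,  0.021 , -0.1742],
       [ 0.174 , -0.0088, -0.9847]]), 't': array([0.0195, 0.6146, 1.0268])}
wrist {'mtx': array([[290.228 ,   0.    , 279.0619],
       [  0.    , 290.228 , 207.8924],
       [  0.    ,   0.    ,   1.    ]]), 'k1': -0.027428963200157353, 'R': array([[ 0.2501,  0.9682, -0.0014],
       [ 0.9388, -0.2421,  0.2451],
       [ 0.237 , -0.0626, -0.9695]]), 't': array([-0.5494, -0.0252,  0.3909])}
```

View pics/top0.png

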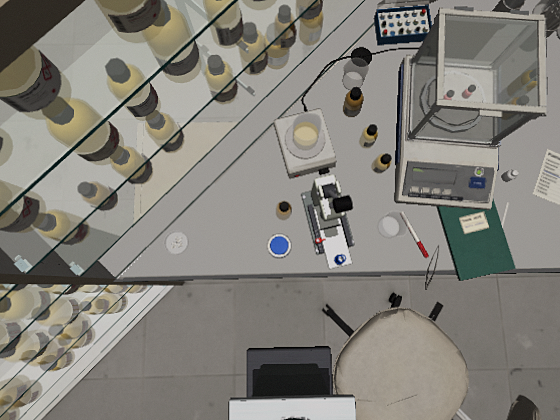

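View pics/side0.png

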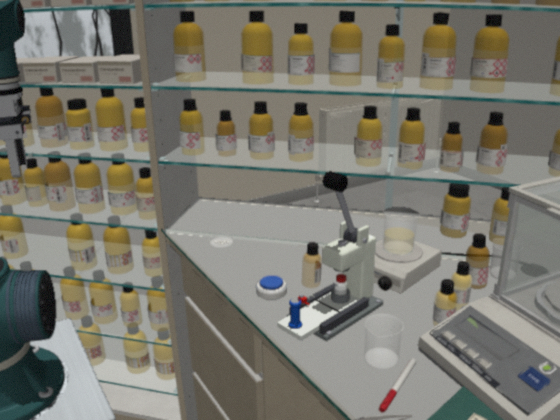

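The top view shows the blue post at about (340,259), the black knob at (342,204), the clip at (320,240) and the timer at (279,245). In the side view the post is at (296,315), the knob at (336,181) and the vial's red cap at (341,280).

```bash
cat > h.py <<'E'
import cv2,numpy as np
from bench import sensors,eyes
np.set_printoptions(precision=4,suppress=True)
def ray(c,px):
    d=np.array([[-c["k1"]]]) # undistort by iteration
    m=(np.array(px,float)-c["mtx"][:2,2])/c["mtx"][0,0]; u=m.copy()
    for _ in range(20): u=m/(1+c["k1"]*(u@u))
    return -c["R"].T@c["t"], c["R"].T@np.array([u[0],u[1],1.])
def onplane(c,px,z):
    o,d=ray(c,px); return o+d*(z-o[2])/d[2]
def tri(*cp):
    A=np.zeros((3,3));b=np.zeros(3);rs=[]
    for c,p in cp:
        o,d=ray(c,p); d/=np.linalg.norm(d); P=np.eye(3)-np.outer(d,d); A+=P;b+=P@o; rs.append((P,o))
    X=np.linalg.solve(A,b); return X,[float(np.linalg.norm(P@(X-o))) for P,o in rs]
def proj(c,X):
    p=c["R"]@X+c["t"]; u=p[:2]/p[2]; u=u*(1+c["k1"]*(u@u)); return u*c["mtx"][0,0]+c["mtx"][:2,2]
def blobs(im,lo,hi,box,amin=8):
    x0,y0,x1,y1=box; h=cv2.cvtColor(im,cv2.COLOR_BGR2HSV)[y0:y1,x0:x1]
    m=cv2.inRange(h,lo,hi); n,l,s,c=cv2.connectedComponentsWithStats(m)
    return [(c[i]+[x0,y0],s[i,:5]+[x0,y0,0,0,0]) for i in range(1,n) if s[i,4]>=amin]
E
python3 - <<'E'
from h import *
T=cv2.imread("pics/top0.png");S=cv2.imread("pics/side0.png")
for nm,lo,hi,b1,b2 in(("blue",(100,120,60),(130,255,255),(300,240,370,275),(280,295,310,335)),
 ("black",(0,0,0),(180,255,45),(310,185,365,225),(315,165,355,200)),
 ("red",(0,120,80),(8,255,255),(300,220,360,270),(290,270,355,310))):
    print(nm,"top",blobs(T,lo,hi,b1),"side",blobs(S,lo,hi,b2))
crop=lambda I,b,k:cv2.resize(I[b[1]:b[3],b[0]:b[2]],None,fx=k,fy=k,interpolation=cv2.INTER_CUBIC)
a=crop(T,(295,165,365,275),5);b=crop(S,(275,160,395,340),3.06)
b=cv2.resize(b,(int(b.shape[1]*550/b.shape[0]),550)); cv2.imwrite("pics/c0.png",np.hstack([a,b]))
E
```

```text
blue top [(array([338.7805, 259.2195]), array([335, 255,  10,  10,  41]))] side [(array([294.8109, 314.895 ]), array([289, 301,  13,  27, 238]))]
black top [(array([325.7619, 192.119 ]), array([322, 185,  10,  14,  42])), (array([341.874 , 203.7977]), array([332, 196,  20,  17, 262])), (array([321.1, 214.4]), array([320, 211,   3,   7,  10])), (array([341.1818, 220.4545]), array([340, 217,   3,   8,  11]))] side [(array([335.1108, 181.2632]), array([323, 172,  25,  20, 361]))]
red top [(array([319.04, 240.04]), array([315, 238,  10,   5,  25]))] side [(array([340.8571, 278.6571]), array([337, 275,   9,   7,  35])), (array([304.5 , 299.75]), array([301, 297,   8,   8,  28]))]
```

View pics/c0.png

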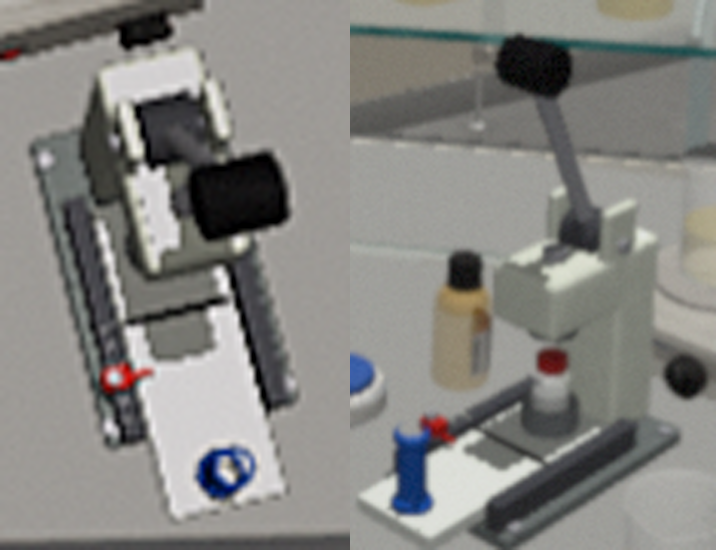

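The crop shows the knob, the post with its cap at about (338.8,259), the black line with its left end near (321,229.5), and the pointer tip near (325,239.5). All of them are clear.

```bash
python3 - <<'E'
from h import *
ct=eyes.get_calibration("top");cs=eyes.get_calibration("side")
k,e=tri((ct,(341.9,203.8)),(cs,(335.1,181.3)));print("knob",k,e)
# post: cap top centre in top view, z .078 ; body centre side z~.05
p=onplane(ct,(339.8,259.2),.078);print("post top",p, "side", onplane(cs,(294.8,314.9),.052), proj(cs,p))
X=(k-p)[:2];print("d",np.hypot(*X),"yaw",np.degrees(np.arctan2(X[1],X[0])))
for z in(.026,.03):
  print(onplane(ct,(321.3,229.3),z),onplane(ct,(339.5,225),z),onplane(ct,(325,239.5),z+.002))
print("clock",onplane(ct,(279,245),.03),"bottle",onplane(ct,(284,209),.097),"beaker",onplane(ct,(389,226),.04))
E
```

```text
knob [ 0.5928 -0.1099  0.2747] [0.00017168765468196604, 0.00017168765468176026]
post top [ 0.4907 -0.1273  0.078 ] side [ 0.4881 -0.1399  0.052 ] [292.1411 298.8731]
d 0.10357944758824937 yaw 9.685115760459292
[ 0.5738 -0.089   0.026 ] [ 0.5843 -0.1378  0.026 ] [ 0.5463 -0.0976  0.028 ]
[ 0.5733 -0.0887  0.03  ] [ 0.5838 -0.1373  0.03  ] [ 0.5458 -0.0972  0.032 ]
clock [0.5342 0.0239 0.03  ] bottle [0.6174 0.0091 0.097 ] beaker [ 0.5769 -0.2654  0.04  ]
```

```bash
python3 - <<'E'
from h import *
ct=eyes.get_calibration("top");cs=eyes.get_calibration("side")
print(tri((ct,(340,259.6)),(cs,(294.8,304))))
def yaw(a,b,z):
  A=onplane(ct,a,z);B=onplane(ct,b,z);d=(A-B)[:2];return A,B,np.degrees(np.arctan2(d[1],d[0]))
print("slide R",yaw((339.6,226),(352,263),.026)); print("slide L",yaw((322,233),(329.6,269),.026))
print("front",yaw((329.8,269),(352.2,263),.026))
print("base L",yaw((302.4,195.5),(317.3,254),.012))
E
```

```text
(array([ 0.4921, -0.1302,  0.0679]), [0.0020163290055049458, 0.0020163290055048746])
slide R (array([ 0.5816, -0.138 ,  0.026 ]), array([ 0.4834, -0.1659,  0.026 ]), np.float64(15.87717661277963))
slide L (array([ 0.5639, -0.0905,  0.026 ]), array([ 0.4691, -0.1067,  0.026 ]), np.float64(9.701644787995406))
front (array([ 0.469 , -0.1073,  0.026 ]), array([ 0.4833, -0.1664,  0.026 ]), np.float64(103.5822949493913))
base L (array([ 0.6697, -0.0424,  0.012 ]), array([ 0.5098, -0.0773,  0.012 ]), np.float64(12.317362660516123))
```

Emit:
{"fn": "arm_command", "kwargs": {
  "series": [
    [1,0,0,-3.4,0,0,-0.118],
    [1,0,0,-3.4,0,0,-0.118],
    [1,0,0,-3.4,0,0,-0.118],
    [1,0,0,-3.4,0,0,-0.117],
    [1,-1.9,-4.53,0,0,0,0],
    [1,-1.9,-4.53,0,0,0,0],
    [1,-1.9,-4.53,0,0,0,0],
    [1,-1.9,-4.53,0,0,0,0],
    [1,-1.9,-4.53,0,0,0,0],
    [1,-1.9,-4.53,0,0,0,0],
    [1,-1.9,-4.53,0,0,0,0],
    [1,-1.9,-4.53,0,0,0,0],
    [1,-1.9,-4.53,0,0,0,0],
    [1,-1.9,-4.53,0,0,0,0],
    [1,-1.9,-4.53,0,0,0,0],
    [1,-1.9,-4.53,0,0,0,0],
    [1,-1.9,-4.53,0,0,0,0]
  ]
}}

```text
time: 1.85
tool_pos: [0.5069, 0.0091, 0.3601]
ee_rot: [3.141, -0.0, -2.924]
wrist_force: [1.3, 0.6, -0.1]
width: 0.0942
```

Emit:
{"fn": "arm_command", "kwargs": {
  "series": [
    [1,-1.4,-4.5,0,0,0,0],
    [1,-1.4,-4.5,0,0,0,0],
    [1,-1.4,-4.5,0,0,0,0],
    [1,0,0,0,0,0,0],
    [1,0,0,0,0,0,0]
  ]
}}

```text
time: 2.35
tool_pos: [0.5765, -0.1125, 0.3586]
ee_rot: [3.14, -0.003, -2.925]
wrist_force: [1.0, 0.6, 0.6]
width: 0.0939
```

```bash
python3 - <<'E'
from h import *
o=sensors.get_obs();print(o["tool_pos"],o["ee_rot"])
c=eyes.get_calibration("wrist");im=eyes.snapshot("wrist");cv2.imwrite("pics/w1.png",im);np.save("w1.npy",c,allow_pickle=True)
print(proj(c,np.array([.593,-.11,.275])),proj(c,np.array([.493,-.131,.078])))
print(proj(c,np.array([.5738,-.089,.026])),proj(c,np.array([.546,-.0975,.026])))
E
```

```text
[ 0.5765 -0.1125  0.3586] [ 3.1396 -0.0026 -2.9252]
[277.2766 236.2904] [278.3097 125.0457]
[292.1598 179.294 ] [290.9626 162.2587]
```

View pics/w1.png

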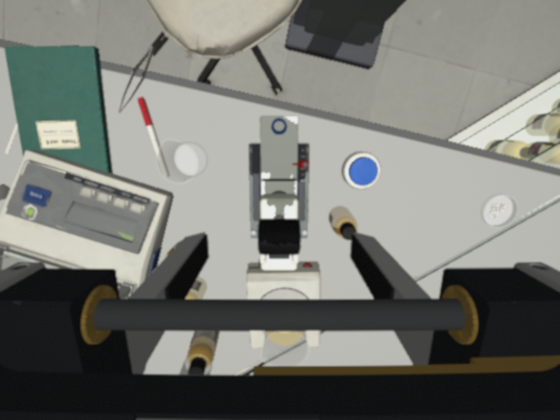

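The wrist view shows the knob at about (279,236), 2 px from where I predicted. The post is at (279,126), and the press axis is vertical in the image, so the yaw is right.

Emit:
{"fn": "arm_command", "kwargs": {
  "series": [
    [1,-1.7,0,1.3,0,0,0],
    [1,0,0,2,0,0,0],
    [1,0,0,2,0,0,0],
    [1,0,0,2,0,0,0],
    [1,0,0,1,0,0,0],
    [1,0,0,0,0,0,0]
  ]
}}

```text
time: 3.0
tool_pos: [0.592, -0.1065, 0.2763]
ee_rot: [3.14, -0.002, -2.922]
wrist_force: [-0.2, -0.3, -0.1]
width: 0.094
```

```bash
python3 - <<'E'
from h import *
o=sensors.get_obs();print(o["tool_pos"],o["wrist_force"])
c=eyes.get_calibration("wrist");a=eyes.snapshot("wrist");b=eyes.snapshot("side");np.save("w2.npy",c,allow_pickle=True);cv2.imwrite("pics/w2r.png",a)
cv2.imwrite("pics/w2.png",np.hstack([cv2.resize(a[80:330,160:400],(480,500)),cv2.resize(b[120:340,260:400],(318,500))]))
E
```

```text
[ 0.592  -0.1065  0.2763] [-0.1605 -0.342  -0.1358]
```

View pics/w2.png

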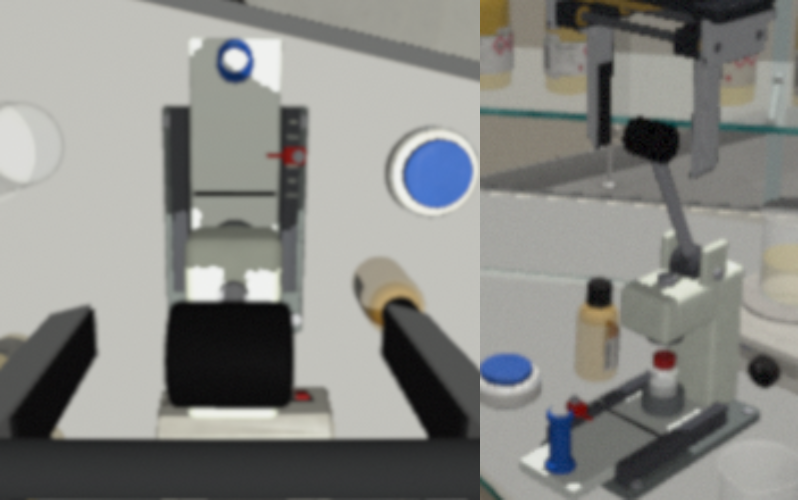

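The wrist crop shows the knob between the open fingers, about 2.6 mm towards -y. Further forward are the black line (full-image row about 176.5) and the pointer (row about 158). I'll grip the knob and measure the mark in the same step.

Emit:
{"fn": "arm_command", "kwargs": {
  "series": [
    [1,0,-0.25,0,0,0,0],
    [0.5,0,0,0,0,0,0],
    [0,0,0,0,0,0,0],
    [0,0,0,0,0,0,0],
    [0,0,0,0,0,0,0],
    [0,0,0,0,0,0,0],
    [0,0,0,0,0,0,0],
    [0,0,0,0,0,0,0]
  ]
}}

```text
time: 3.9
tool_pos: [0.5936, -0.1104, 0.2772]
ee_rot: [3.141, -0.0, -2.923]
wrist_force: [-0.2, -1.8, 1.1]
width: 0.0414
```

```bash
python3 - <<'E'
from h import *
c=np.load("w2.npy",allow_pickle=True).item();im=cv2.imread("pics/w2r.png")
g=cv2.cvtColor(im,cv2.COLOR_BGR2GRAY)
for x in range(258,296,6):
    w=np.clip(140-g[168:186,x].astype(float),0,None); print(x,(w*np.arange(168,186)).sum()/max(w.sum(),1),end="; ")
print()
i=im.astype(float);red=np.clip(i[:,:,2]-np.maximum(i[:,:,0],i[:,:,1])-15,0,None)
for x in range(289,306): 
    w=red[150:168,x]; print(x,round(w.sum()), (w*np.arange(150,168)).sum()/max(w.sum(),1),end="; ")
o=sensors.get_obs();print(o["width"],o["tool_pos"],o["wrist_force"])
E
```

```text
258 176.41935483870967; 264 176.41463414634146; 270 176.40686274509804; 276 176.4179104477612; 282 176.43589743589743; 288 176.44102564102565; 294 176.45128205128205; 
289 0 0.0; 290 0 0.0; 291 0 0.0; 292 0 0.0; 293 9 157.22222222222223; 294 55 157.3272727272727; 295 78 157.33333333333334; 296 81 157.34567901234567; 297 82 157.3658536585366; 298 87 157.31034482758622; 299 105 157.32380952380953; 300 142 157.33098591549296; 301 287 157.49128919860627; 302 536 157.47761194029852; 303 650 157.4046153846154; 304 671 157.30551415797316; 305 593 157.22091062394603; 0.041370851983851716 [ 0.5936 -0.1104  0.2772] [-0.1881 -1.7733  1.1144]
```

Emit:
{"fn": "arm_command", "kwargs": {
  "series": [
    [0,0,0,0,0,0,0],
    [0,0,0,0,0,0,0],
    [0,0,0,0,0,0,0]
  ]
}}

```text
time: 4.2
tool_pos: [0.5933, -0.109, 0.2771]
ee_rot: [3.139, -0.0, -2.922]
wrist_force: [-0.9, 4.5, 0.2]
width: 0.0356
```

```bash
python3 - <<'E'
from h import *
c=np.load("w2.npy",allow_pickle=True).item()
L=onplane(c,(296,176.45),.026);M=[onplane(c,(294,157.33),z) for z in (.026,.029,.032)]
P=onplane(c,(277.5,110),.078)
u=np.array([np.cos(.2187),np.sin(.2187),0])
print(L,M,[float(u@(L-m)) for m in M],P)
print("origin from line",L+u*.037-.03*np.array([-u[1],u[0],0]))
o=sensors.get_obs();print(o["width"],o["tool_pos"],o["wrist_force"])
E
```

```text
[ 0.5732 -0.0852  0.026 ] [array([ 0.5476, -0.0942,  0.026 ]), array([ 0.5474, -0.0944,  0.029 ]), array([ 0.5472, -0.0946,  0.032 ])] [0.026930076569754036, 0.027150617254130625, 0.027371157938507105] [ 0.4948 -0.1294  0.078 ]
origin from line [ 0.6158 -0.1065  0.026 ]
0.03557772915900848 [ 0.5933 -0.109   0.2771] [-0.9214  4.4945  0.2083]
```

```bash
python3 -c "
import numpy as np
t=np.radians(np.linspace(65,18.5,21))
a=np.c_[14*np.diff(np.cos(t)),-14*np.diff(np.sin(t))]
print(a.round(2).tolist())"
```

```text
[[0.51, 0.25], [0.5, 0.27], [0.49, 0.29], [0.48, 0.31], [0.46, 0.33], [0.45, 0.35], [0.43, 0.37], [0.42, 0.38], [0.4, 0.4], [0.39, 0.42], [0.37, 0.43], [0.35, 0.45], [0.33, 0.46], [0.31, 0.47], [0.3, 0.49], [0.28, 0.5], [0.25, 0.51], [0.23, 0.52], [0.21, 0.53], [0.19, 0.53]]
```

Emit:
{"fn": "arm_command", "kwargs": {
  "series": [
    [0,0.51,0,0.25,0,0,0],
    [0,0.5,0,0.27,0,0,0],
    [0,0.49,0,0.29,0,0,0],
    [0,0.48,0,0.31,0,0,0],
    [0,0.46,0,0.33,0,0,0],
    [0,0.45,0,0.35,0,0,0],
    [0,0.43,0,0.37,0,0,0],
    [0,0.42,0,0.38,0,0,0],
    [0,0.4,0,0.4,0,0,0],
    [0,0.39,0,0.42,0,0,0]
  ]
}}

```text
time: 5.2
tool_pos: [0.5503, -0.1185, 0.2477]
ee_rot: [3.141, 0.007, -2.922]
wrist_force: [-2.7, 7.3, 11.3]
width: 0.0356
```

Emit:
{"fn": "arm_command", "kwargs": {
  "series": [
    [0,0.37,0,0.43,0,0,0],
    [0,0.35,0,0.45,0,0,0],
    [0,0.33,0,0.46,0,0,0],
    [0,0.31,0,0.47,0,0,0],
    [0,0.3,0,0.49,0,0,0],
    [0,0.28,0,0.5,0,0,0],
    [0,0.25,0,0.51,0,0,0],
    [0,0.23,0,0.52,0,0,0],
    [0,0.21,0,0.53,0,0,0],
    [0,0.19,0,0.53,0,0,0],
    [0,0,0,0,0,0,0],
    [0,0,0,0,0,0,0]
  ]
}}

```text
time: 6.4
tool_pos: [0.5206, -0.125, 0.1971]
ee_rot: [3.139, -0.0, -2.923]
wrist_force: [-8.2, 6.5, 8.2]
width: 0.0358
```

Emit:
{"fn": "arm_command", "kwargs": {
  "series": [
    [0,0,0,0.25,0,0,0],
    [0,0,0,0.2,0,0,0],
    [0,0,0,0,0,0,0],
    [0,0,0,0,0,0,0],
    [0,0,0,0,0,0,0]
  ]
}}

```text
time: 6.9
tool_pos: [0.5196, -0.1252, 0.1928]
ee_rot: [3.139, -0.003, -2.923]
wrist_force: [-10.8, 6.8, 11.0]
width: 0.0357
```

```bash
python3 - <<'E'
from h import *
o=sensors.get_obs();print(o["tool_pos"],o["wrist_force"])
b=eyes.snapshot("side");a=eyes.snapshot("wrist")
cv2.imwrite("pics/d.png",np.hstack([cv2.resize(a[80:330,160:400],(480,500)),cv2.resize(b[120:340,260:400],(318,500))]))
E
```

```text
[ 0.5196 -0.1252  0.1928] [-10.7571   6.7749  10.9844]
```

View pics/d.png

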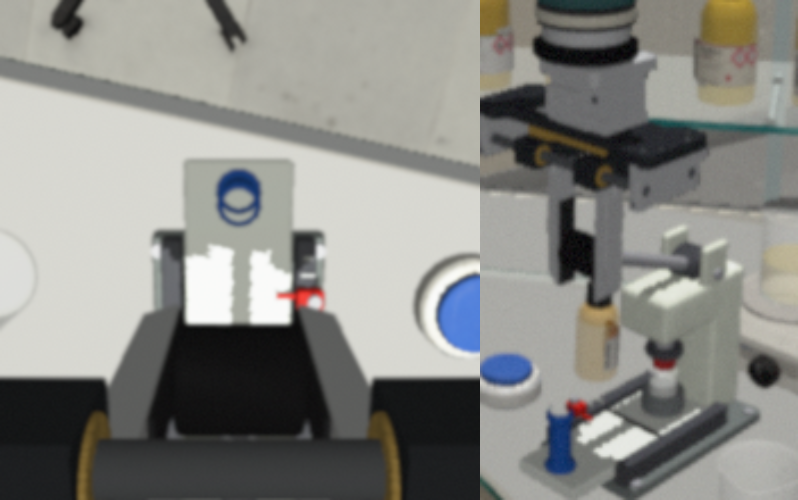

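The side view shows the lever nearly level and the plunger on the vial's cap, so it is at the stop. Next I'll bring it back up slowly.

Emit:
{"fn": "arm_command", "kwargs": {
  "series": [
    [0,0,0,-0.2,0,0,0],
    [0,0,0,-0.25,0,0,0],
    [0,-0.19,0,-0.53,0,0,0],
    [0,-0.21,0,-0.53,0,0,0],
    [0,-0.23,0,-0.52,0,0,0],
    [0,-0.25,0,-0.51,0,0,0],
    [0,-0.28,0,-0.5,0,0,0],
    [0,-0.3,0,-0.49,0,0,0],
    [0,-0.31,0,-0.47,0,0,0],
    [0,-0.33,0,-0.46,0,0,0],
    [0,-0.35,0,-0.45,0,0,0],
    [0,-0.37,0,-0.43,0,0,0]
  ]
}}

```text
time: 8.2
tool_pos: [0.5502, -0.1184, 0.2422]
ee_rot: [3.138, 0.001, -2.922]
wrist_force: [3.9, 7.2, -4.8]
width: 0.0359
```

Emit:
{"fn": "arm_command", "kwargs": {
  "series": [
    [0,-0.39,0,-0.42,0,0,0],
    [0,-0.4,0,-0.4,0,0,0],
    [0,-0.42,0,-0.38,0,0,0],
    [0,-0.43,0,-0.37,0,0,0],
    [0,-0.45,0,-0.35,0,0,0],
    [0,-0.46,0,-0.33,0,0,0],
    [0,-0.48,0,-0.31,0,0,0],
    [0,-0.49,0,-0.29,0,0,0],
    [0,-0.5,0,-0.27,0,0,0],
    [0,-0.51,0,-0.25,0,0,0],
    [0,0,0,0,0,0,0],
    [0,0,0,0,0,0,0]
  ]
}}

```text
time: 9.4
tool_pos: [0.5882, -0.1101, 0.2719]
ee_rot: [3.135, -0.019, -2.924]
wrist_force: [-12.7, 4.2, -9.8]
width: 0.0358
```

The force now is the lever bearing on its upper stop, because the knob slipped slightly in the grip at the lower stop. I'll ease the strain and release.

Emit:
{"fn": "arm_command", "kwargs": {
  "series": [
    [0,0.2,0,0.15,0,0,0],
    [0,0.15,0,0.1,0,0,0],
    [0,0,0,0,0,0,0],
    [0.45,0,0,0,0,0,0],
    [0.7,0,0,0,0,0,0],
    [1,0,0,0,0,0,0],
    [1,0,0,0,0,0,0],
    [1,0,0,0,0,0,0],
    [1,0,0,0,0,0,0]
  ]
}}

```text
time: 10.3
tool_pos: [0.5903, -0.1113, 0.2751]
ee_rot: [-3.141, 0.001, -2.924]
wrist_force: [-0.0, 0.1, 0.7]
width: 0.0789
```

```bash
python3 - <<'E'
from h import *
o=sensors.get_obs();print(o["tool_pos"],o["wrist_force"],o["width"])
S=eyes.snapshot("side"); print(blobs(S,(0,0,0),(180,255,45),(315,165,355,200)))
E
```

```text
[ 0.5903 -0.1113  0.2751] [-0.0075  0.1116  0.7429] 0.07888526904206118
[(array([330.9429, 179.8245]), array([316, 165,  31,  27, 473]))]
```

Emit:
{"fn": "arm_command", "kwargs": {
  "series": [
    [1,0,0,-3,0,0,0],
    [1,0,0,-3,0,0,0],
    [1,2.4,0.05,0,0,0,0],
    [1,3.6,0.1,0,0,0,0],
    [1,3.7,0.1,2,0,0,0],
    [1,0,0,4,0,0,0],
    [1,0,0,4.5,0,0,0],
    [1,0,0,4.5,0,0,0],
    [1,0,0,3,0,0,0],
    [1,0,0,2,0,0,0],
    [1,0,0,0,0,0,0],
    [1,0,0,0,0,0,0]
  ]
}}

```text
time: 11.55
tool_pos: [0.4951, -0.1298, 0.1353]
ee_rot: [-3.141, 0.0, -2.923]
wrist_force: [-0.1, -0.6, 0.4]
width: 0.094
```

```bash
python3 - <<'E'
from h import *
o=sensors.get_obs();print(o["tool_pos"],o["ee_rot"],o["wrist_force"],o["width"])
c=eyes.get_calibration("wrist");a=eyes.snapshot("wrist");b=eyes.snapshot("side");np.save("w3.npy",c,allow_pickle=True);cv2.imwrite("pics/w3r.png",a)
print(blobs(a,(100,120,60),(130,255,255),(200,100,360,400)),blobs(b,(0,0,0),(180,255,45),(315,165,355,200)))
print("pred post top",proj(c,np.array([.4945,-.13,.078])))
t=o["tool_pos"].copy();t[2]=.078;print("tcp axis",proj(c,t))
cv2.imwrite("pics/e.png",np.hstack([cv2.resize(a[60:360,140:420],(467,500)),cv2.resize(b[120:340,260:400],(318,500))]))
E
```

```text
[ 0.4951 -0.1298  0.1353] [-3.1414  0.0003 -2.9233] [-0.0747 -0.6012  0.3512] 0.09399923352786524
[(array([278.5047, 208.1837]), array([267, 197,  24,  29, 430]))] [(array([335.8098, 181.1503]), array([324, 172,  23,  20, 326])), (array([315.8182, 176.5909]), array([315, 173,   3,   9,  22]))]
pred post top [278.5758 226.6807]
tcp axis [278.6479 227.4617]
```

View pics/e.png

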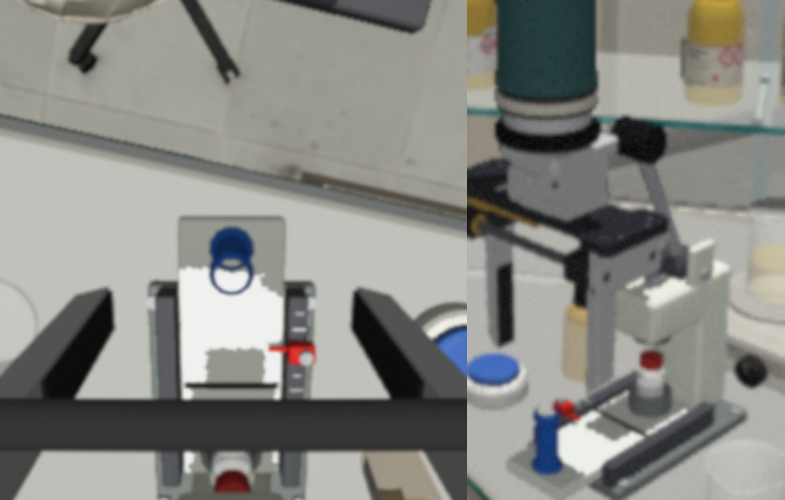

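The knob's side-view centroid is (335.8,181.2), the same as at rest, so the lever is fully up. The post lies midway between the fingers and about 2.5 mm forward. Next I'll descend and grip it.

Emit:
{"fn": "arm_command", "kwargs": {
  "series": [
    [1,0.25,0,1.5,0,0,0],
    [1,0,0,2,0,0,0],
    [1,0,0,2,0,0,0],
    [1,0,0,1.6,0,0,0],
    [0.6,0,0,0.8,0,0,0],
    [0.3,0,0,0,0,0,0],
    [0,0,0,0,0,0,0],
    [0,0,0,0,0,0,0],
    [0,0,0,0,0,0,0],
    [0,0,0,0,0,0,0],
    [0,0,0,0,0,0,0],
    [0,0,0,0,0,0,0],
    [0,0,0,0,0,0,0],
    [0,0,0,0,0,0,0],
    [0,0,0,0,0,0,0],
    [0,0,0,0,0,0,0],
    [0,0,0,0,0,0,0]
  ]
}}

```text
time: 13.35
tool_pos: [0.4926, -0.1308, 0.0558]
ee_rot: [-3.141, 0.0, -2.924]
wrist_force: [0.7, -3.4, -0.9]
width: 0.0201
```

```bash
cat > m.py <<'E'
from h import *
def meas(im,c,rows,colsL,colsP,u=np.array([np.cos(.2187),np.sin(.2187),0])):
    g=cv2.cvtColor(im,cv2.COLOR_BGR2GRAY).astype(float); i=im.astype(float)
    red=np.clip(i[:,:,2]-np.maximum(i[:,:,0],i[:,:,1])-15,0,None)
    cen=lambda w,r0:(w*np.arange(r0,r0+len(w))).sum()/max(w.sum(),1)
    (a,b),(p,q)=rows
    l=np.median([cen(np.clip(90-g[a:b,x],0,None),a) for x in colsL]); m=np.median([cen(red[p:q,x],p) for x in colsP])
    L=onplane(c,(colsL[-1],l),.026);M=onplane(c,(colsP[0],m),.028)
    return l,m,L,M,float(u@(L-M))
E
python3 - <<'E'
from m import *
c=np.load("w3.npy",allow_pickle=True).item();im=cv2.imread("pics/w3r.png")
print(meas(im,c,((285,297),(262,277)),range(255,304,4),range(304,311)))
o=sensors.get_obs();print(o["tool_pos"],o["wrist_force"],o["width"])
E
```

```text
(np.float64(291.03418803418805), np.float64(269.01329787234044), array([ 0.574 , -0.0865,  0.026 ]), array([ 0.5486, -0.0918,  0.028 ]), 0.026003224002858105)
[ 0.4926 -0.1308  0.0558] [ 0.6857 -3.3609 -0.9294] 0.0201307779118998
```

Emit:
{"fn": "arm_command", "kwargs": {
  "series": [
    [0,0,0,0,0,0,0],
    [0,0,0,0,0,0,0],
    [0,0,0,0,0,0,0],
    [0,0.2,0,0,0,0,0],
    [0,0.3,0,0,0,0,0],
    [0,0.3,0,0,0,0,0],
    [0,0.3,0,0,0,0,0],
    [0,0.3,0,0,0,0,0],
    [0,0.3,0,0,0,0,0],
    [0,0.3,0,0,0,0,0],
    [0,0.3,0,0,0,0,0],
    [0,0.2,0,0,0,0,0],
    [0,0.15,0,0,0,0,0],
    [0,0,0,0,0,0,0],
    [0,0,0,0,0,0,0],
    [0,0,0,0,0,0,0]
  ]
}}

```text
time: 14.95
tool_pos: [0.4684, -0.136, 0.0559]
ee_rot: [-3.141, 0.004, -2.923]
wrist_force: [5.7, -3.5, -3.1]
width: 0.0199
```

```bash
python3 - <<'E'
from h import *
o=sensors.get_obs();print(o["tool_pos"],o["ee_rot"],o["wrist_force"],o["width"])
c=eyes.get_calibration("wrist");a=eyes.snapshot("wrist");b=eyes.snapshot("side");np.save("w4.npy",c,allow_pickle=True);cv2.imwrite("pics/w4r.png",a);cv2.imwrite("pics/s4r.png",b)
cv2.imwrite("pics/f.png",np.hstack([cv2.resize(a[170:370,170:390],(440,400)),cv2.resize(b[270:340,280:350],(350,350)).repeat(1,0) if 0 else cv2.resize(b[270:340,280:343],(360,400),interpolation=cv2.INTER_CUBIC)]))
E
```

```text
[ 0.4684 -0.136   0.0559] [-3.1405  0.0044 -2.9234] [ 5.6618 -3.4534 -3.1425] 0.019934272586637363
```

View pics/f.png

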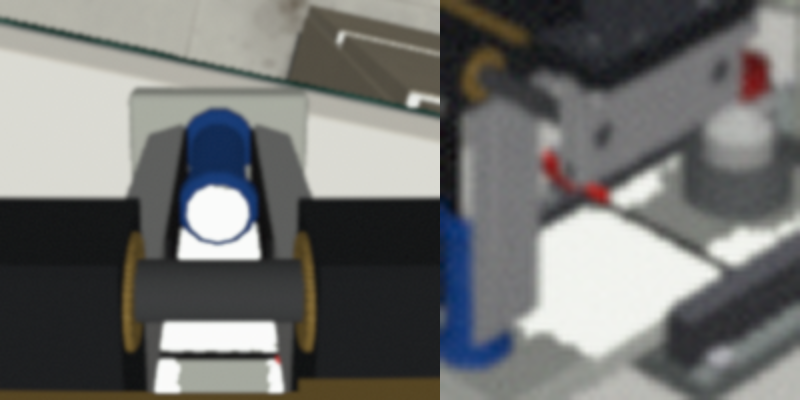

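The wrist crop shows the line at row about 347.5 and the red tip at about 349.5. In the side crop the pointer tip at (309,304) runs almost in line with the black line. I'll measure the remaining offset, allowing for the pointer's height.

```bash
python3 - <<'E'
from m import *
u=np.array([np.cos(.2187),np.sin(.2187),0])
cs=eyes.get_calibration("side");W={k:np.load(f"w{k}.npy",allow_pickle=True).item() for k in(2,3,4)}
a=cv2.imread("pics/w4r.png");b=cv2.imread("pics/s4r.png")
i=a.astype(float);red=np.clip(i[:,:,2]-np.maximum(i[:,:,0],i[:,:,1])-15,0,None);g=cv2.cvtColor(a,cv2.COLOR_BGR2GRAY)
print("red px",[(x,round((red[340:360,x]*np.arange(340,360)).sum()/red[340:360,x].sum(),2),round(red[340:360,x].sum())) for x in range(303,314) if red[340:360,x].sum()>20])
for x in (255,265,275,285,295,300,304): 
    w=np.clip(130-g[342:354,x].astype(float),0,None);print(x,round((w*np.arange(342,354)).sum()/w.sum(),2),end=" ")
j=b.astype(float);rb=np.clip(j[:,:,2]-np.maximum(j[:,:,0],j[:,:,1])-15,0,None)
print("\nside red",[(x,round((rb[292:312,x]*np.arange(292,312)).sum()/rb[292:312,x].sum(),2)) for x in range(298,314) if rb[292:312,x].sum()>20])
gs=cv2.cvtColor(b,cv2.COLOR_BGR2GRAY)
for x in range(310,332,3): print(x,300+int(np.argmin(gs[300:320,x])),gs[300+int(np.argmin(gs[300:320,x])),x],end="; ")
X,e=tri((W[2],(293.5,157.33)),(W[3],(304,269.0)),(cs,(308.7,304.1)));print("\ntip",X,e)
for z in (.026,.028,.03,.032): print(z,[onplane(W[k],p,z)@u for k,p in((2,(293.5,157.33)),(3,(304,269.)),(4,(309,349.5)))])
E
```

```text
red px [(307, np.float64(348.64), 101), (308, np.float64(349.04), 260), (309, np.float64(349.48), 246), (310, np.float64(349.85), 72)]
255 347.08 265 347.46 275 347.44 285 347.53 295 347.51 300 347.56 304 347.57 
side red [(298, np.float64(297.84)), (299, np.float64(298.36)), (300, np.float64(299.25)), (301, np.float64(301.01)), (302, np.float64(301.97)), (303, np.float64(302.36)), (305, np.float64(302.79)), (306, np.float64(302.9)), (307, np.float64(303.27)), (308, np.float64(303.54)), (309, np.float64(303.79))]
310 301 63; 313 300 83; 316 308 105; 319 310 91; 322 312 79; 325 301 71; 328 301 79; 331 301 81; 
tip [ 0.5481 -0.0939  0.0293] [0.00129014796120509, 0.0018215515412927596, 0.0009718727879329819]
0.026 [np.float64(0.5141067336171239), np.float64(0.5165390089948871), np.float64(0.5193293810806747)]
0.028 [np.float64(0.5139597008875737), np.float64(0.5155575074719972), np.float64(0.517613590877811)]
0.03 [np.float64(0.5138126681580237), np.float64(0.5145760059491075), np.float64(0.5158978006749474)]
0.032 [np.float64(0.5136656354284735), np.float64(0.5135945044262176), np.float64(0.5141820104720837)]
```

Emit:
{"fn": "arm_command", "kwargs": {
  "series": [
    [0,0.14,0,0,0,0,0],
    [0,0.14,0,0,0,0,0],
    [0,0,0,0,0,0,0],
    [0,0,0,0,0,0,0],
    [0,0,0,0,0,0,0]
  ]
}}

```text
time: 15.55
tool_pos: [0.4657, -0.1366, 0.0559]
ee_rot: [-3.141, 0.005, -2.923]
wrist_force: [5.6, -2.6, -4.2]
width: 0.0205
```

```bash
python3 - <<'E'
from m import *
u=np.array([np.cos(.2187),np.sin(.2187),0])
cs=eyes.get_calibration("side");W2=np.load("w2.npy",allow_pickle=True).item();W3=np.load("w3.npy",allow_pickle=True).item();W4=np.load("w4.npy",allow_pickle=True).item()
o=sensors.get_obs();print(o["tool_pos"],"travel",u@(np.array([.4926,-.1308,.0558])-o["tool_pos"]),o["wrist_force"],o["width"])
c=eyes.get_calibration("wrist");a=eyes.snapshot("wrist");b=eyes.snapshot("side");cv2.imwrite("pics/w5r.png",a);cv2.imwrite("pics/s5r.png",b);np.save("w5.npy",c,allow_pickle=True)
# home line and wrist line now
print("line home",onplane(W2,(296,176.45),.026)@u,onplane(W3,(303,291.03),.026)@u,"w4",onplane(W4,(304,347.57),.026)@u)
i=a.astype(float);red=np.clip(i[:,:,2]-np.maximum(i[:,:,0],i[:,:,1])-15,0,None);g=cv2.cvtColor(a,cv2.COLOR_BGR2GRAY)
print("red",[(x,round((red[340:366,x]*np.arange(340,366)).sum()/red[340:366,x].sum(),2)) for x in range(300,314) if red[340:366,x].sum()>20])
for x in(285,295,300,304): 
    w=np.clip(130-g[342:353,x].astype(float),0,None);print(x,round((w*np.arange(342,353)).sum()/max(w.sum(),1),2),end=" ")
# side: line ridge, before and after
for n in("s4r","s5r"):
    gs=cv2.cvtColor(cv2.imread(f"pics/{n}.png"),cv2.COLOR_BGR2GRAY).astype(float)
    print(n)
    for x in range(314,330,2):
        y0=int(304+(x-310)*.53); y=y0+int(np.argmin(gs[y0:y0+10,x])); print((x,y,gs[y,x]),round(float(onplane(cs,(x,y),.026)@u),4),end=" ")
for z in(.028,.030,.032): print("\nside tip",z,onplane(cs,(308.5,303.7),z)@u)
cv2.imwrite("pics/g.png",np.hstack([cv2.resize(a[320:370,230:330],(400,400)),cv2.resize(b[285:330,295:340],(400,400),interpolation=cv2.INTER_CUBIC)]))
E
```

```text
[ 0.4657 -0.1366  0.0559] travel 0.02749822592076996 [ 5.6015 -2.5906 -4.1886] 0.020514427188527955
line home 0.5410356563531593 0.5415705359405545 w4 0.5175118794404003
red [(308, np.float64(352.2)), (309, np.float64(352.25)), (310, np.float64(352.4))]
285 347.52 295 347.44 300 347.73 304 347.36 s4r
(314, 307, np.float64(100.0)) 0.5184 (316, 308, np.float64(105.0)) 0.5185 (318, 310, np.float64(93.0)) 0.5161 (320, 311, np.float64(97.0)) 0.5162 (322, 312, np.float64(79.0)) 0.5163 (324, 313, np.float64(83.0)) 0.5165 (326, 321, np.float64(95.0)) 0.4994 (328, 321, np.float64(84.0)) 0.502 s5r
(314, 309, np.float64(98.0)) 0.5133 (316, 310, np.float64(93.0)) 0.5135 (318, 311, np.float64(91.0)) 0.5136 (320, 312, np.float64(81.0)) 0.5137 (322, 313, np.float64(83.0)) 0.5138 (324, 314, np.float64(97.0)) 0.514 (326, 321, np.float64(93.0)) 0.4994 (328, 322, np.float64(83.0)) 0.4996 
side tip 0.028 0.5172495185076081

side tip 0.03 0.5149695641234759

side tip 0.032 0.5126896097393437
```

View pics/g.png

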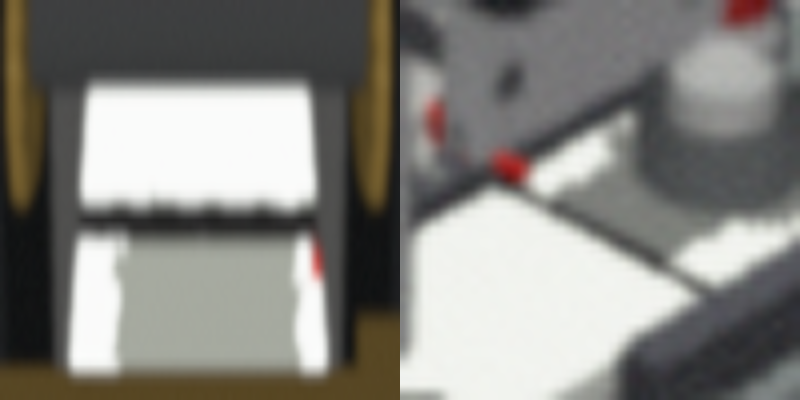

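The side crop shows the line meeting the red tip. In the wrist crop the line is at row 347.5 and the tip at 352.2. That gap matches a pointer about 5 mm above the slide, the height that best reconciles all the views, and it puts the mark at about 27.2 mm against 27.5 mm drawn. I'll check that the grip isn't creeping, then hand in.

Emit:
{"fn": "arm_command", "kwargs": {
  "series": [
    [0,-0.02,0,0,0,0,0],
    [0,0,0,0,0,0,0],
    [0,0,0,0,0,0,0],
    [0,0,0,0,0,0,0],
    [0,0,0,0,0,0,0],
    [0,0,0,0,0,0,0],
    [0,0,0,0,0,0,0],
    [0,0,0,0,0,0,0]
  ]
}}

```text
time: 16.45
tool_pos: [0.4659, -0.1365, 0.0559]
ee_rot: [-3.141, 0.005, -2.923]
wrist_force: [6.6, -4.3, -4.9]
width: 0.02
```

```bash
python3 - <<'E'
from h import *
from bench import job
a=eyes.snapshot("wrist")
i=a.astype(float);red=np.clip(i[:,:,2]-np.maximum(i[:,:,0],i[:,:,1])-15,0,None);g=cv2.cvtColor(a,cv2.COLOR_BGR2GRAY)
r=red[340:366,308:311].sum(1);R=(r*np.arange(340,366)).sum()/r.sum()
w=np.clip(130-g[342:353,285:300].astype(float),0,None).sum(1);L=(w*np.arange(342,353)).sum()/w.sum()
o=sensors.get_obs();print(R,L,o["tool_pos"],o["wrist_force"],o["width"],o["time"])
if 4<R-L<5.5: print(job.close_job())
E
```

```text
352.0571827057183 347.51832590391285 [ 0.4659 -0.1365  0.0559] [ 5.8233 -3.4636 -5.0715] 0.01988245845589127 16.5
the job is handed in; nothing more can be done
None
```

I pressed the cap on, drew the slide out to the red pointer, and handed the job in at 16.5 s while still holding the post. `close_job` gave no verdict.

- **Lever:** I pulled it to about 0.8 rad, which is the stop, and held it there for about 0.8 s. I then brought it back up over about 2.2 s with the knob gripped throughout. The knob slipped about 5 mm in the grip at the lower stop. After release, the side camera put the knob within a pixel of its rest position, so the lever is fully up.
- **Slide:** The tool moved about 27.3 mm with the post in the grip, against a mark I estimate at 27.2 mm. The line and pointer held steady for the last second, with about 6 N on the wrist.
- **Vial and clip:** The vial looked upright in its nest in the last side picture. I did not measure the red clip for movement afterwards, but nothing came near it.
- **Beaker, timer and bottle:** They were never approached, but I did not measure their positions again.

**Disagreement between checks:** Assuming the pointer is level with the slide, the separate views put the mark anywhere from 26 to 27 mm. They agree at about 27.2 mm only if the pointer is about 5 mm above the slide, a height I inferred from the views. Tracking the black line itself gave about 1 mm less travel than the tool motion did. I expect the alignment to be good to about 1 mm.

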